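# Back off the stage plate's knurled retaining ring by two turns

### The job

Loosen the knurled retaining ring around the opal plate of the light base: with a fingertip rolling along its rim, turn it anticlockwise (seen from above) to two full turns from tight, so that the white mark on the ring comes round to the small tab on the base for the second time and stops in line with it; much further and the ring comes off its thread. Grip and lift nothing, keep off the opal plate, leave the smooth-rimmed stage beside it unturned and the other things where they stand, and finish with the hand clear.

Things in the scene. Friction and masses are not known exactly. Their poses are not given: they have to be found in the camera images.
- lock_ring (a joint): turn of the knurled ring about its vertical axis, rad, growing anticlockwise from above. 0 = tight (dead stop, white mark at the tab), 12.566 = two full turns loose. Starts 0 to 0.8 rad past tight: the mark stands 0 to 46 degrees anticlockwise of the tab and first returns to it at one full turn. Turning takes about 0.1 N m (2 N at the rim); it stays where left and does not rise.
- ring_center (a point): centre of the knurled black retaining ring, on its axis, half-way up its rim. The ring is 110 mm across over its 60 fine upright ribs (3 mm wide, 2.5 mm deep), its underside 47 mm and top 69 mm above the bench. The fixed white base below it is 170 x 170 mm, its top 45 mm above the bench: a fingertip can go down beside the rim to 50 mm above the bench all round.
- ring_mark (a point): white line 11 mm long and 5 mm wide on the top face of the knurled ring, pointing outwards; this point is its middle, 46.5 mm from the ring's axis; it turns with the ring
- tab (a point): dark steel index tab fixed on top of the light base, 14 x 6 mm and 2.5 mm high (its top 47.5 mm above the bench), pointing at the ring; this point is its middle, 72 mm from the ring's axis
- opal_plate: white opal glass disc 72 mm across in the middle of the knurled ring, fixed, standing 4.5 mm proud of the ring (top 73.5 mm above the bench); origin at the centre of its underside. Not to be touched.
- plain_center (a point): centre, half-way up the rim, of the other stage: same white base and same black 110 mm ring at the same height, but its rim is smooth and it has no white mark. It turns easily and is to be left alone.
- plain_ring (a joint): turn of the smooth-rimmed ring, rad, 0 at the start; to be left alone
- objective: bystander: loose steel microscope objective standing upright, 31 mm across, 46 mm tall; origin at the centre of its underside
- slide_box: bystander: loose plastic slide box, 36 x 86 mm, 35 mm tall; origin at the centre of its underside
- jar: bystander: loose amber glass jar, 52 mm across, 65 mm tall; origin at the centre of its underside
There are look-alikes about, which are no part of the job. What is shaped like the part that bears plain_center but orange or purple is not meant.

How it is judged:
By the outcome, as a careful person would: the job done as asked, in the order asked, and still so for the second after the job is handed in, with the robot touching nothing.
It also fails if it takes over 58 s, if anything falls off the work surface, if the arm or the gripper's body presses on something with over 40 N, if the wrist force passes 120 N, or if a joint passes its speed limit or range.

### The arm

A 6-joint arm with a two-finger parallel gripper is mounted at the origin on the work surface. World frame = base frame: x ahead of the robot, y to its left, z up, the work surface at z = 0. Lengths are in m, angles in rad, forces in N, time in s.
With the tool pointing down it reaches from about 0.325 to 0.75 m from the base axis. Payload 7.6 kg.
Tool frame: the origin (TCP) lies at the very end of the fingers, on their centre line; the grasp point (between the pads) lies 19 mm behind it; x points along the fingers, y is the direction in which the jaws open and shut, and the axes are right-handed (so a half turn about x gives the same grasp; the last joint's range is limited). The gripper opens to 85 mm and grips with 20 to 120 N. Pads are 22 mm wide; open, the fingers measure 114 mm over their backs; the gripper's body (76 mm by 85 mm) begins 54 mm behind the grasp point. The pads swing forward as they close: fully open they stand 13 mm farther back than shut.
Start: joints at [-1.236, 0.052, 1.401, -0, 1.689, -0.07], TCP at [0.207, -0.483, 0.231] pointing down, gripper open.
Joint ranges: [-2.9, 2.9], [-0.91, 2.17], [0.12, 2.37], [-1.06, 4.2], [0.26, 2.73], [-2.93, 2.93]. Speed limits (rad/s): [2.57, 2.57, 3.01, 3.14, 3.14, 3.14].

### API

Orientations are given as a unit quaternion [w, x, y, z].
In Python, from bench import readout, optics, order gives the robot as it stands.
- The arm moves only by the shell command python3 -m pendant 'ROWS' [FORCE]. ROWS is JSON, a list of rows, each an object with "gripper": the opening, from -1 (shut) to 1 (fully open), so that 0 is half open; "xyz": the shift along the world's x, y, z in mm, a list of three; "twist": the turn about the world's z in degrees. A call has 1 to 20 rows; each row is the pose to reach, as a shift and turn from the pose measured when the call began; what a row does not reach only later rows make up. A row lasts 1/8 s, in which the tool goes at most 62.5 mm and 10.7 degrees, less where a joint would pass 70% of its speed; a pose out of reach is approached as far as the arm can. A call with a gripper value outside its range is refused whole. The fingers move at their own pace and stop on an object; FORCE is the grip in N (left out, the last holds). Time passes only in rows, so rows that repeat a pose let the fingers close. It gives the time, the measured TCP pose, the force and the opening at its end, in the units of the state.
- readout.sense(): the state, without advancing time (a new reading comes with each control period).
- optics.grab_frame(name): name is "scene" or "side" or "wrist"; returns (picture, depth): 420x560x3 uint8, blue, green, red; 420x560 float32, m along the optical axis (not along the pixel's ray), 0 where there is no reading.
- optics.camera_params(name): a dict with "fov_y" (degrees; the focal length in pixels is half the picture's height over the tangent of half this angle, whatever the lens; pixels are square), "cx", "cy" (the principal point, pixels), "extrinsics" (4x4, takes a point from camera to world coordinates). Camera axes: x right, y up, looking along -z (the intrinsics and any distortion apply to the point x, -y, -z); pixel columns grow to the right and rows downward; lengths in m; the calibration is good to about 2 mm. The wrist camera is an equidistant fisheye: a pixel r from the principal point sees the ray r / f radians off the axis. A picture is of the moment at which its call begins: read the wrist's pose just before it. camera_params takes no time and is no camera call; for the wrist camera it gives the pose at the moment of the call.
- order.finish_job(): hands the job in, once; it reports no verdict.
The state is a dict: "t": time; "joint_pos": joint angles; "joint_vel": joint speeds; "tau": joint torques, N m; "tcp_pos": TCP position; "tcp_rot": TCP orientation; "contact_force": force on the tool from outside, world axes, zero at the start; "moment": the same for the moment, N m; "grip_width": finger opening in m.
Only numpy, scipy, OpenCV 4.12 (cv2) and the standard library are available. Lean on these libraries where they do the work, as an engineer would, in place of code of your own. Each camera call takes 0.05 s, during which the arm holds its last target.

## Working session

There is one attempt and no reset: what is moved stays moved. The work goes in short steps, Python scripts to look and compute and a shell command to move; the robot and the scene stay as the last step left them, time stands still between calls to the robot, and variables do not carry over. Pictures are saved under pics/ and viewed, and the job is handed in when it is done.

```bash
ls; mkdir -p pics
python3 - <<'E'
from bench import readout, optics
import cv2,json
s=readout.sense();print(s)
for n in("scene","side","wrist"):
    p,d=optics.grab_frame(n);cv2.imwrite(f"pics/{n}0.png",p);c=optics.camera_params(n);print(n,c)
E
```

```text
pics
{'t': 0.0, 'joint_pos': array([-1.23629557e+00,  5.28266071e-02,  1.40174099e+00, -3.68452661e-05,
        1.68859466e+00, -7.03415565e-02]), 'joint_vel': array([-2.37821272e-03, -8.58403425e-05,  7.46814030e-04, -4.89493357e-04,
        1.34612939e-03,  1.54301614e-03]), 'tau': array([ 7.30577431e-04, -3.81672478e+01, -3.60180438e+01, -1.00893858e-04,
        6.23546672e-03, -2.21888752e-05]), 'tcp_pos': array([ 0.20667495, -0.48227613,  0.23046953]), 'tcp_rot': array([-0.14160797, -0.69258375, -0.14270478,  0.69275557]), 'contact_force': array([ 0.05371147, -0.51702809,  0.9876532 ]), 'moment': array([-0.02259234,  0.02212431, -0.00729766]), 'grip_width': 0.08546783655204915}
scene {'fov_y': 54.291640918409634, 'cx': 278.301876538193, 'cy': 210.14229684543585, 'extrinsics': array([[ 0.34950467, -0.62630437,  0.69684239,  1.1624613 ],
       [ 0.93692149,  0.22968979, -0.26347811, -0.2556448 ],
       [ 0.00495991,  0.74497345,  0.66707568,  0.67842077],
       [ 0.        ,  0.        ,  0.        ,  1.        ]])}
side {'fov_y': 45.33469035159087, 'cx': 275.66676419764394, 'cy': 207.3637122601666, 'extrinsics': array([[-0.9272459 ,  0.29798443, -0.22676048,  0.25286101],
       [-0.37435469, -0.72382179,  0.57960381,  0.7263995 ],
       [ 0.00857874,  0.62232411,  0.78271266,  1.01768759],
       [ 0.        ,  0.        ,  0.        ,  1.        ]])}
wrist {'fov_y': 65.70646984690485, 'cx': 279.56414126097167, 'cy': 209.9145107350621, 'extrinsics': array([[ 0.39472741,  0.8675357 ,  0.3026088 ,  0.28402966],
       [-0.91879734,  0.37317263,  0.12866091, -0.4500364 ],
       [-0.00130739, -0.32882215,  0.94439096,  0.3728332 ],
       [ 0.        ,  0.        ,  0.        ,  1.        ]])}
```

View pics/scene0.png

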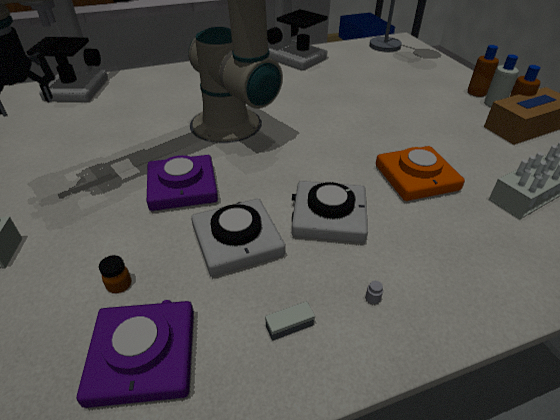

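View pics/side0.png

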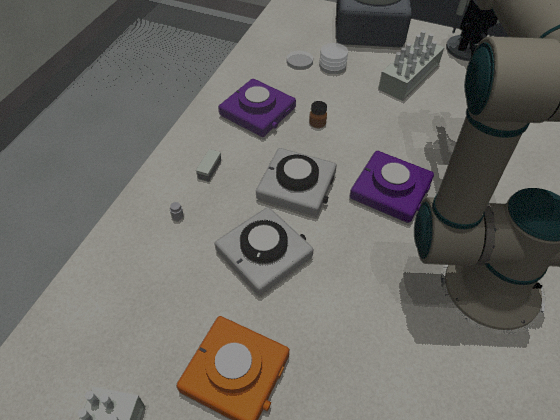

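View pics/wrist0.png

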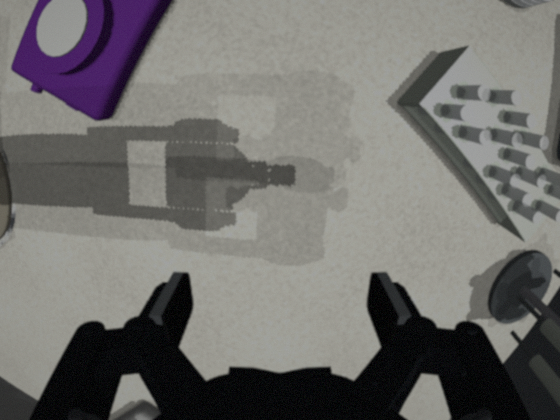

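Two white-based black rings are candidates: scene (331,200) / side (264,241), and scene (236,224) / side (298,172). The orange and purple ones are look-alikes. I'll check them in close crops.

Run:
```python
import cv2,numpy as np
a=cv2.imread("pics/scene0.png")[165:285,180:385];b=cv2.imread("pics/side0.png")[140:300,205:345]
a=cv2.resize(a,(780,457),interpolation=cv2.INTER_CUBIC);b=cv2.resize(b,None,fx=3.7,fy=3.7,interpolation=cv2.INTER_CUBIC)
cv2.imwrite("pics/ca.png",a);cv2.imwrite("pics/cb.png",b)
```

```text
(no output)
```

View pics/ca.png

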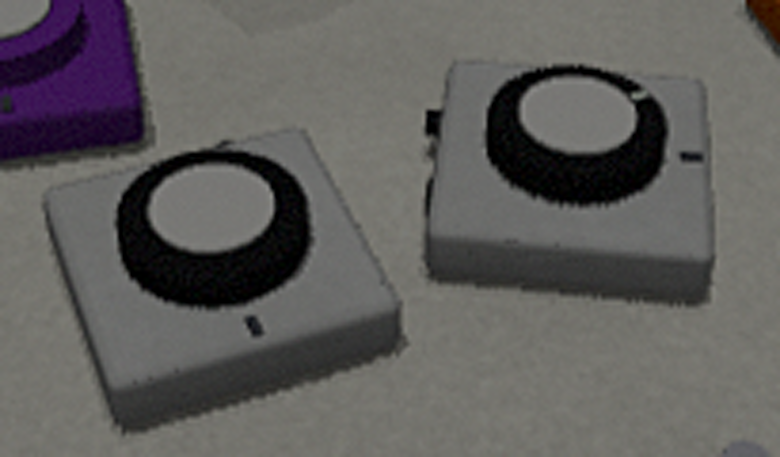

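View pics/cb.png

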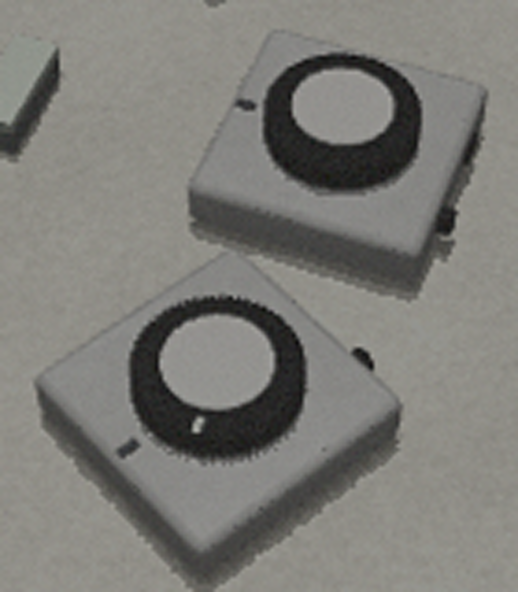

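Target: the ring with ribs and a white mark (scene (331,200), side (264,241)). The smooth one at scene (236,224) is the plain stage. Next I'll measure its position.

```bash
cat > h.py <<'E'
import numpy as np,cv2
from bench import readout,optics
def ray(n,uv,c=None):
    c=c or optics.camera_params(n);uv=np.atleast_2d(np.float64(uv))
    f=210/np.tan(np.radians(c["fov_y"])/2);x=(uv[:,0]-c["cx"]);y=(uv[:,1]-c["cy"])
    if n=="wrist":
        r=np.hypot(x,y)+1e-9;t=r/f;d=np.stack([x/r*np.sin(t),-y/r*np.sin(t),-np.cos(t)],1)
    else:d=np.stack([x/f,-y/f,-np.ones_like(x)],1)
    E=c["extrinsics"];return E[:3,3],d@E[:3,:3].T
def plane(n,uv,z,c=None):
    o,d=ray(n,uv,c);return (o+d*((z-o[2])/d[:,2])[:,None])[:,:2]
def circ(p):
    A=np.c_[2*p,np.ones(len(p))];s=np.linalg.lstsq(A,(p**2).sum(1),rcond=None)[0]
    return s[:2],np.sqrt(s[2]+s[:2]@s[:2])
def plate(n,img,seed,z=.0735,thr=95,c=None):
    g=img.max(2);m=(g>thr).astype(np.uint8)
    k,l,st,_=cv2.connectedComponentsWithStats(m,connectivity=4);m=(l==l[seed[1],seed[0]]).astype(np.uint8)
    ct=max(cv2.findContours(m,0,1)[0],key=len)[:,0]
    p=plane(n,ct,z,c);return circ(p),len(ct)
E
python3 - <<'E'
from h import *
a=cv2.imread("pics/scene0.png");b=cv2.imread("pics/side0.png")
print("brightness",a[200,330],a[188:193,345:352].max(2),b[241,264])
for n,i,s in(("scene",a,(328,200)),("side",b,(264,239)),("scene",a,(236,220)),("side",b,(297,170))):
    for t in(85,100): print(n,s,t,plate(n,i,s,thr=t))
print("tab",plane("scene",(361.9,206.3),.0475),plane("side",(239.6,261.1),.0475))
print("mark",plane("scene",(348.2,190.2),.069),plane("side",(258.5,254.9),.069))
for nm,u,v,z in(("obj",(374,285),(176,206),.046),("box",(290,313),(208,160),.035),("jar",(113,260),(319,105),.065)):
    print(nm,plane("scene",u,z),plane("side",v,z))
E
```

```text
brightness [114 119 118] [[  0   3  16  54  93 108 114]
 [ 31  89  92 106 119  86 106]
 [ 55 123 122 116  76  46  58]
 [ 83  41  43  17   1   0  10]
 [125  88   0   1  11   4   7]] [141 145 145]
scene (328, 200) 85 ((array([0.52162919, 0.11782693]), np.float64(0.0344848068279324)), 73)
scene (328, 200) 100 ((array([0.52224718, 0.11758914]), np.float64(0.033711875280211745)), 72)
side (264, 239) 85 ((array([0.52019355, 0.11883561]), np.float64(0.03503137395603365)), 79)
side (264, 239) 100 ((array([0.52016919, 0.11891219]), np.float64(0.03448745918756882)), 79)
scene (236, 220) 85 ((array([ 0.5245375, -0.1140462]), np.float64(0.0348243013970701)), 79)
scene (236, 220) 100 ((array([ 0.52510574, -0.11406627]), np.float64(0.034038250157977415)), 78)
side (297, 170) 85 ((array([ 0.52357278, -0.11291914]), np.float64(0.034824336214888764)), 69)
side (297, 170) 100 ((array([ 0.52351767, -0.11232039]), np.float64(0.03413415006675559)), 68)
tab [[0.55805239 0.18170977]] [[0.55130865 0.18367586]]
mark [[0.51653596 0.16474954]] [[0.51233078 0.1647476 ]]
obj [[0.76766432 0.09161279]] [[0.76353117 0.09654876]]
box [[ 0.76348287 -0.08043825]] [[ 0.76722262 -0.08306742]]
jar [[ 0.54750957 -0.37079742]] [[ 0.55455641 -0.37739659]]
```

Ring axis is at about (0.521, 0.118), with the tab at about 62° and the mark at about 97°. Plan: keep the shut fingers' camera-side face against the rim and orbit anticlockwise from φ=125°. First I'll move above the start point.

```bash
python3 -m pendant '[{"gripper":-1,"xyz":[64,170,0],"twist":-20},{"gripper":-1,"xyz":[128,340,-20],"twist":-40},{"gripper":-1,"xyz":[192,510,-50],"twist":-60},{"gripper":-1,"xyz":[257,683,-80],"twist":-78},{"gripper":-1,"xyz":[257,683,-80],"twist":-78},{"gripper":-1,"xyz":[257,683,-80],"twist":-78},{"gripper":-1,"xyz":[257,683,-80],"twist":-78},{"gripper":-1,"xyz":[257,683,-80],"twist":-78},{"gripper":-1,"xyz":[257,683,-80],"twist":-78},{"gripper":-1,"xyz":[257,683,-80],"twist":-78},{"gripper":-1,"xyz":[257,683,-80],"twist":-78},{"gripper":-1,"xyz":[257,683,-80],"twist":-78},{"gripper":-1,"xyz":[257,683,-80],"twist":-78},{"gripper":-1,"xyz":[257,683,-80],"twist":-78},{"gripper":-1,"xyz":[257,683,-80],"twist":-78}]' 60
cat > look.py <<'E'
import sys
from h import *
tag=sys.argv[1]
s=readout.sense();c=optics.camera_params("wrist");p,d=optics.grab_frame("wrist");cv2.imwrite(f"pics/{tag}.png",p)
np.save(f"pics/{tag}.npy",c,allow_pickle=True)
E_=c["extrinsics"];v=E_[:2,3]-s["tcp_pos"][:2]
C=np.array([.5209,.1184]);r=s["tcp_pos"][:2]-C
print("t",s["t"],"tcp",s["tcp_pos"].round(4),"radius mm",1e3*np.hypot(*r),"phi",np.degrees(np.arctan2(r[1],r[0])),"camdir",np.degrees(np.arctan2(v[1],v[0])))
print("j",s["joint_pos"].round(2),"F",s["contact_force"].round(1),s["grip_width"])
E
python3 look.py w1
```

```text
t: 2.02
tcp_pos: [0.4634, 0.2002, 0.1504]
tcp_rot: [-0.325, 0.628, -0.325, -0.628]
contact_force: [0.4, -0.2, -0.4]
grip_width: 0.0001
t 2.025 tcp [0.4634 0.2002 0.1504] radius mm 99.97133016394164 phi 125.07804841675966 camdir -55.467768928524414
j [ 0.33  0.04  1.58 -0.    1.53  2.86] F [ 0.4 -0.2 -0.4] 9.651763717211491e-05
```

View pics/w1.png

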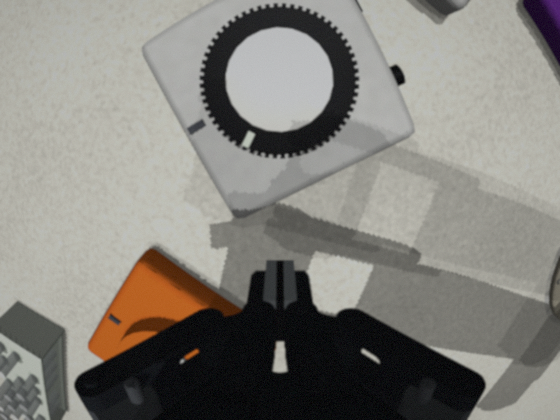

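The wrist view shows the ribbed ring, plate centre (279,79), mark (248,139), tab (197,126), and the shut fingertips at (280,270). I'll refine the geometry from this view.

```bash
cat > meas.py <<'E'
import sys
from h import *
tag=sys.argv[1];c=np.load(f"pics/{tag}.npy",allow_pickle=True).item();a=cv2.imread(f"pics/{tag}.png")
o=c["extrinsics"];C0=np.array([float(sys.argv[2]),float(sys.argv[3])]) if len(sys.argv)>3 else np.array([.5209,.1184])
def proj(P):
    q=(np.append(P,1)@np.linalg.inv(o).T)[:3];x,y,z=q[0],-q[1],-q[2];f=210/np.tan(np.radians(c["fov_y"])/2)
    r=np.hypot(x,y);t=np.arctan2(r,z);return np.array([c["cx"]+f*t*x/r,c["cy"]+f*t*y/r])
s=proj([*C0,.0735]).astype(int)
(cc,r),n=plate("wrist",a,s,thr=110,c=c);print("plate",cc,r,n)
# rectify top faces around centre: polar sampling
def polar(z,r0,r1):
    best=[]
    for ang in np.arange(0,360,1.):
        q=[]
        for R in np.linspace(r0,r1,5):
            u=proj([cc[0]+R*np.cos(np.radians(ang)),cc[1]+R*np.sin(np.radians(ang)),z])
            q.append(cv2.getRectSubPix(a.max(2),(1,1),tuple(np.float32(u)))[0,0] if 0<=u[0]<559 and 0<=u[1]<419 else -1)
        best.append(np.mean(q) if min(q)>=0 else np.nan)
    return np.array(best)
def cen(w):
    g=np.radians(np.arange(360));return np.degrees(np.angle((w*np.exp(1j*g)).sum()))
m=polar(.069,.043,.050);w=np.clip(np.nan_to_num(m)-70,0,None);print("mark",cen(w),"where",np.where(w>0)[0])
m=polar(.0475,.067,.077);b=np.nanmedian(m);w=np.where(np.isnan(m),0,m<0.6*b).astype(float);print("tab cand",np.where(w>0)[0])
E
python3 meas.py w1
```

```text
plate [0.52074595 0.11780772] 0.0353979858298654 300
mark 97.99728105397689 where [ 94  95  96  97  98  99 100 101 102]
tab cand [61 62 63 64 65]
```

```bash
python3 -m pendant '[{"gripper":-1,"xyz":[0,0,-50],"twist":0},{"gripper":-1,"xyz":[0,0,-94],"twist":0},{"gripper":-1,"xyz":[0,0,-94],"twist":0},{"gripper":-1,"xyz":[16,-23,-94],"twist":0},{"gripper":-1,"xyz":[17.1,-24.6,-94],"twist":0},{"gripper":-1,"xyz":[17.1,-24.6,-94],"twist":0}]'; python3 -m pendant '[{"gripper":-1,"xyz":[1.1,-1.6,0],"twist":0},{"gripper":-1,"xyz":[1.7,-2.5,0],"twist":0},{"gripper":-1,"xyz":[1.7,-2.5,0],"twist":0}]';python3 look.py w2
```

```text
t: 2.82
tcp_pos: [0.4814, 0.1752, 0.0587]
tcp_rot: [-0.327, 0.628, -0.325, -0.627]
contact_force: [-0.1, 0.6, 0.1]
grip_width: -0.0001
t: 3.2
tcp_pos: [0.483, 0.1729, 0.0587]
tcp_rot: [-0.327, 0.628, -0.325, -0.627]
contact_force: [-0.7, 0.0, 0.1]
grip_width: 0.0
t 3.2 tcp [0.483  0.1729 0.0587] radius mm 66.34182862469757 phi 124.80811922134899 camdir -55.914725446661706
j [0.27 0.15 1.65 0.   1.34 2.8 ] F [-0.7  0.   0.1] 1.064262843629984e-05
```

View pics/w2.png

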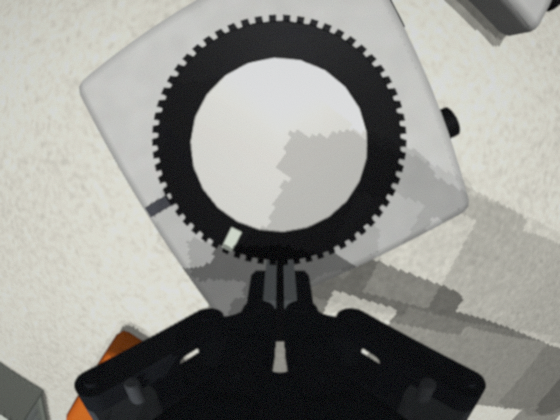

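The fingertip stands just at the rim (280,262), with the mark at (232,237). I'll press in gently.

```bash
python3 -m pendant '[{"gripper":-1,"xyz":[0,0,-4],"twist":0},{"gripper":-1,"xyz":[0.6,-0.8,-4],"twist":0},{"gripper":-1,"xyz":[0.6,-0.8,-4],"twist":0}]'; python3 -m pendant '[{"gripper":-1,"xyz":[0.6,-0.8,0],"twist":0},{"gripper":-1,"xyz":[0.6,-0.8,0],"twist":0}]'
```

```text
t: 3.62
tcp_pos: [0.483, 0.1723, 0.054]
tcp_rot: [-0.327, 0.628, -0.325, -0.627]
contact_force: [-1.8, 3.0, -1.5]
grip_width: 0.0
t: 3.88
tcp_pos: [0.483, 0.1722, 0.054]
tcp_rot: [0.327, -0.627, 0.325, 0.628]
contact_force: [-4.1, 6.0, 0.1]
grip_width: -0.0003
```

```bash
cat > arc.py <<'E'
import sys
from h import *
# arc.py total_deg step radius [twist offset]
C=np.array([.5207,.1178]);s=readout.sense();r=s["tcp_pos"][:2]-C
v=optics.camera_params("wrist")["extrinsics"][:2,3]-s["tcp_pos"][:2]
p0=np.degrees(np.arctan2(r[1],r[0]));cd=np.degrees(np.arctan2(v[1],v[0]))
print("phi",p0.round(2),"rad",(1e3*np.hypot(*r)).round(2),"camdir-phi-180",((cd-p0)%360-180).round(2),"z",s["tcp_pos"][2].round(4),"j6",s["joint_pos"][5].round(2),"F",s["contact_force"].round(1),"radial",(s["contact_force"][:2]@r/np.hypot(*r)).round(1))
tot,st,R=map(float,sys.argv[1:4]);n=int(round(abs(tot/st)))
for k in range(0,n+1):
    a=np.radians(p0+k*np.sign(tot)*abs(st));q=1e3*(C+R/1e3*np.array([np.cos(a),np.sin(a)])-s["tcp_pos"][:2]);print(int(k*np.sign(tot)*st),q.round(1))
E
python3 arc.py 60 10 64.7
```

```text
phi 124.73 rad 66.22 camdir-phi-180 -0.43 z 0.054 j6 2.8 F [-4.1  6.   0.1] radial 7.3
0 [ 0.9 -1.3]
10 [-7.8 -8.5]
20 [-15.1 -17.1]
30 [-20.8 -26.8]
40 [-24.7 -37.4]
50 [-26.7 -48.5]
60 [-26.7 -59.8]
```

```bash
python3 -m pendant '[{"gripper":-1,"xyz":[0.9,-1.3,0],"twist":0},{"gripper":-1,"xyz":[-7.8,-8.5,0],"twist":10},{"gripper":-1,"xyz":[-15.1,-17.1,0],"twist":20},{"gripper":-1,"xyz":[-20.8,-26.8,0],"twist":30},{"gripper":-1,"xyz":[-24.7,-37.4,0],"twist":40},{"gripper":-1,"xyz":[-26.7,-48.5,0],"twist":50},{"gripper":-1,"xyz":[-26.7,-59.8,0],"twist":60},{"gripper":-1,"xyz":[-26.7,-59.8,0],"twist":60}]';python3 look.py w3; python3 meas.py w3 ; python3 arc.py 120 10 64.7
```

```text
t: 4.88
tcp_pos: [0.456, 0.1116, 0.054]
tcp_rot: [-0.031, -0.705, -0.031, 0.708]
contact_force: [-3.9, -2.5, 1.6]
grip_width: -0.0001
t 4.875 tcp [0.456  0.1116 0.054 ] radius mm 65.2975636952937 phi -173.99882869401293 camdir 4.351894232308262
j [0.16 0.04 1.78 0.   1.33 1.64] F [-3.9 -2.5  1.6] -0.00011278565876926463
plate [0.52101406 0.11790833] 0.03534018396110153 514
mark 147.2347501947714 where [144 145 146 147 148 149 150 151]
tab cand [ 61  62  63  64 145 146 147 148 149 150 151 152 153 154 155 156 157 158
 159 160 161 162 163 164 165 166 167 168 169 170 171 172 173 174 175 176
 177 178 179 180 181 182 183 184 185 186 187 188 189 190 191 192 193 194
 195 196 197 198 199 200 201 202 203 204 205 206 207 208 209 210 211 212
 213 214 215 216 217 218 219]
phi -174.77 rad 65.01 camdir-phi-180 -1.0 z 0.054 j6 1.65 F [-4.  -1.7  2.2] radial 4.1
0 [0.3 0. ]
10 [  2.3 -11.1]
20 [  6.2 -21.7]
30 [ 11.9 -31.4]
40 [ 19.2 -40. ]
50 [ 27.9 -47.2]
60 [ 37.6 -52.8]
70 [ 48.3 -56.6]
80 [ 59.4 -58.5]
90 [ 70.6 -58.5]
100 [ 81.7 -56.5]
110 [ 92.3 -52.6]
120 [102.1 -46.9]
```

View pics/w3.png

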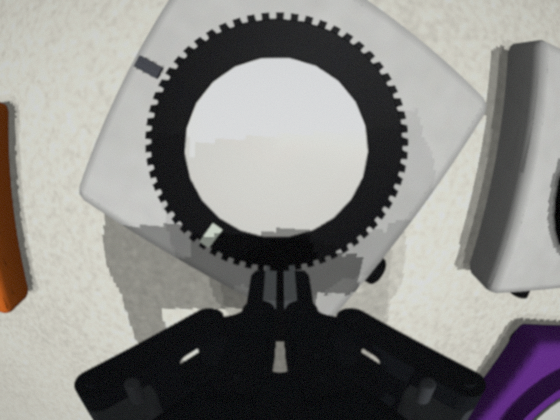

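It turned about 49° for 60° of travel, so it slipped slightly under light pressing. I'll press harder.

```bash
python3 arc.py 120 10 63|tail -n +2
```

```text
0 [2.  0.2]
10 [  4.  -10.6]
20 [  7.8 -20.9]
30 [ 13.3 -30.4]
40 [ 20.4 -38.8]
50 [ 28.8 -45.8]
60 [ 38.4 -51.3]
70 [ 48.7 -55. ]
80 [ 59.5 -56.9]
90 [ 70.5 -56.8]
100 [ 81.3 -54.9]
110 [ 91.6 -51.1]
120 [101.1 -45.5]
```

```bash
python3 -m pendant '[{"gripper":-1,"xyz":[2,0.2,0],"twist":0},{"gripper":-1,"xyz":[4,-10.6,0],"twist":10},{"gripper":-1,"xyz":[7.8,-20.9,0],"twist":20},{"gripper":-1,"xyz":[13.3,-30.4,0],"twist":30},{"gripper":-1,"xyz":[20.4,-38.8,0],"twist":40},{"gripper":-1,"xyz":[28.8,-45.8,0],"twist":50},{"gripper":-1,"xyz":[38.4,-51.3,0],"twist":60},{"gripper":-1,"xyz":[38.4,-51.3,0],"twist":60}]';python3 look.py w4; python3 meas.py w4 ; python3 arc.py 120 10 63
```

```text
t: 5.92
tcp_pos: [0.4948, 0.0587, 0.054]
tcp_rot: [-0.38, -0.595, -0.377, 0.599]
contact_force: [-3.3, -9.9, 1.5]
grip_width: -0.0002
t 5.925 tcp [0.4948 0.0587 0.054 ] radius mm 65.19724142871357 phi -113.6318805087546 camdir 64.87606391175426
j [ 0.05  0.12  1.7  -0.01  1.33  0.49] F [-3.3 -9.9  1.5] -0.00018505794910840157
plate [0.5211896  0.11818735] 0.035261842388927135 514
mark -152.74024459775475 where [204 205 206 207 208 209 210]
tab cand [234 235 236 237 238 239 240 241 242 243 244 245 246 247 248 249 250 251
 252 253 254 255 256 257]
phi -113.76 rad 64.54 camdir-phi-180 -1.42 z 0.054 j6 0.49 F [-2.5 -9.9  1.2] radial 10.0
0 [0.6 1.4]
10 [11.  -2.1]
20 [21.9 -3.8]
30 [32.8 -3.6]
40 [43.6 -1.4]
50 [53.9  2.6]
60 [63.2  8.3]
70 [71.5 15.5]
80 [78.4 24.1]
90 [83.7 33.7]
100 [87.2 44.1]
110 [88.9 54.9]
120 [88.6 65.9]
```

No slip now (60° for 61°). Continuing.

```bash
python3 -m pendant '[{"gripper":-1,"xyz":[0.6,1.4,0],"twist":0},{"gripper":-1,"xyz":[11,-2,0],"twist":10},{"gripper":-1,"xyz":[21.9,-3.6,0],"twist":20.5},{"gripper":-1,"xyz":[32.8,-3.4,0],"twist":30.5},{"gripper":-1,"xyz":[43.6,-1.2,0],"twist":41},{"gripper":-1,"xyz":[53.9,2.8,0],"twist":51},{"gripper":-1,"xyz":[63.2,8.5,0],"twist":61},{"gripper":-1,"xyz":[71.6,15.7,0],"twist":71},{"gripper":-1,"xyz":[78.5,24.2,0],"twist":81},{"gripper":-1,"xyz":[84,33.8,0],"twist":91},{"gripper":-1,"xyz":[87.5,44.1,0],"twist":101},{"gripper":-1,"xyz":[87.5,44.1,0],"twist":101}]';python3 look.py w5; python3 meas.py w5 ; sed -i 's/C=np.array(\[.5207,.1178\])/C=np.array([.5210,.1180])/' arc.py; python3 arc.py 80 10 63
```

```text
t: 7.48
tcp_pos: [0.5853, 0.1028, 0.0544]
tcp_rot: [0.707, 0.089, 0.696, -0.089]
contact_force: [13.5, -0.9, -7.3]
grip_width: -0.0001
t 7.475 tcp [0.5853 0.1028 0.0544] radius mm 66.27627727292496 phi -13.601732185869952 camdir 166.3653763886392
j [ 0.11  0.36  1.41 -0.    1.36 -1.2 ] F [13.5 -0.9 -7.3] -8.948542934064308e-05
plate [0.52038052 0.11809269] 0.0351351570740278 514
mark -52.9959234303999 where [304 305 306 307 308 309 310]
tab cand [ 61  62  63  64 334 335 336 337 338 339 340 341 342 343 344 345 346 347
 348 349 350 351 352 353 354 355 356 357 358]
phi -13.32 rad 66.09 camdir-phi-180 -0.38 z 0.0544 j6 -1.2 F [14.2 -0.8 -7.9] radial 14.0
0 [-3.   0.7]
10 [-1.4 11.6]
20 [-1.7 22.6]
30 [-4.  33.3]
40 [-8.  43.5]
50 [-13.8  52.9]
60 [-21.1  61.1]
70 [-29.7  67.9]
80 [-39.4  73.1]
```

```bash
python3 -m pendant '[{"gripper":-1,"xyz":[-1.6,0.4,0],"twist":0},{"gripper":-1,"xyz":[-0.4,11.6,0],"twist":10},{"gripper":-1,"xyz":[-0.7,22.7,0],"twist":20},{"gripper":-1,"xyz":[-3.1,33.6,0],"twist":30},{"gripper":-1,"xyz":[-7.2,44,0],"twist":40},{"gripper":-1,"xyz":[-13,53.5,0],"twist":50},{"gripper":-1,"xyz":[-20.5,61.9,0],"twist":60},{"gripper":-1,"xyz":[-29.2,68.8,0],"twist":70},{"gripper":-1,"xyz":[-39,74.1,0],"twist":80},{"gripper":-1,"xyz":[-39,74.1,0],"twist":80}]';python3 look.py w6; python3 meas.py w6 ; python3 arc.py 10 10 90
```

```text
t: 8.78
tcp_pos: [0.5468, 0.1797, 0.0547]
tcp_rot: [0.601, -0.378, 0.589, 0.386]
contact_force: [1.9, 9.2, -2.6]
grip_width: -0.0
t 8.775 tcp [0.5468 0.1797 0.0547] radius mm 66.5505777556722 phi 67.09329598964479 camdir -114.57529794439323
j [ 0.25  0.31  1.47  0.02  1.35 -2.47] F [ 1.9  9.2 -2.6] -6.476538483969885e-06
plate [0.52063201 0.11752745] 0.03524421804083599 513
mark 28.73202260501051 where [25 26 27 28 29 30 31 32]
tab cand [ 41  42  47  48  52  53  54  55  56  57  58  59  60  61  62  63  64  65
  66  67  68  69  70  71  72  73  74  75  76  77  78  79  80  81  82  83
  84  85  86  87  88  89  90  91  92  93  94  95  96  97  98  99 100 103]
phi 67.26 rad 66.9 camdir-phi-180 -1.89 z 0.0547 j6 -2.47 F [ 1.6  9.3 -3.5] radial 9.2
0 [ 8.9 21.3]
10 [-6.  26.1]
```

View pics/w6.png

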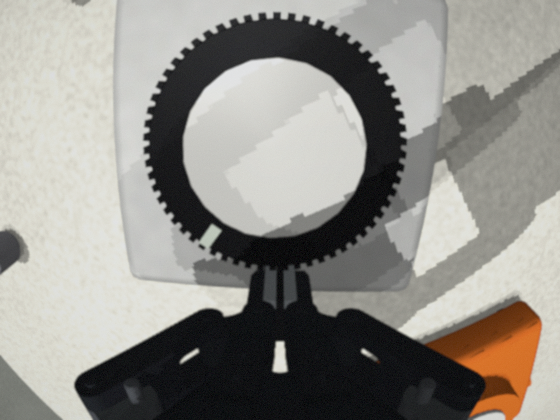

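Ring is at about 326° (mark at 28.7°, tab at 63°). I'll retract, lift, untwist and come back to φ=125°.

```bash
python3 -m pendant '[{"gripper":-1,"xyz":[9,21,0],"twist":0},{"gripper":-1,"xyz":[9,21,45],"twist":-10},{"gripper":-1,"xyz":[-30,25,45],"twist":-20},{"gripper":-1,"xyz":[-60,22,45],"twist":-30},{"gripper":-1,"xyz":[-78,13,45],"twist":-40},{"gripper":-1,"xyz":[-78,13,45],"twist":-50},{"gripper":-1,"xyz":[-78,13,45],"twist":-60},{"gripper":-1,"xyz":[-78,13,45],"twist":-70},{"gripper":-1,"xyz":[-78,13,45],"twist":-80},{"gripper":-1,"xyz":[-78,13,45],"twist":-90},{"gripper":-1,"xyz":[-78,13,45],"twist":-100},{"gripper":-1,"xyz":[-78,13,45],"twist":-110},{"gripper":-1,"xyz":[-78,13,45],"twist":-120},{"gripper":-1,"xyz":[-78,13,45],"twist":-130},{"gripper":-1,"xyz":[-78,13,45],"twist":-140},{"gripper":-1,"xyz":[-78,13,45],"twist":-150},{"gripper":-1,"xyz":[-78,13,45],"twist":-160},{"gripper":-1,"xyz":[-78,13,45],"twist":-170},{"gripper":-1,"xyz":[-78,13,45],"twist":-170}]'; python3 look.py w7;python3 meas.py w7; python3 arc.py 0 10 75
```

```text
t: 11.2
tcp_pos: [0.4693, 0.1931, 0.1]
tcp_rot: [-0.437, -0.555, -0.427, 0.565]
contact_force: [0.4, -0.3, -0.7]
grip_width: -0.0001
t 11.2 tcp [0.4693 0.1931 0.1   ] radius mm 90.76868387700587 phi 124.61782999872338 camdir 75.76922093996394
j [ 0.33  0.1   1.62 -0.02  1.43  0.59] F [ 0.4 -0.3 -0.7] -0.00013974093497580342
plate [0.36229012 0.06401201] 0.19368222916349886 2572
mark 0.0 where []
tab cand []
phi 124.61 rad 91.14 camdir-phi-180 131.28 z 0.0999 j6 0.58 F [ 0.8  0.9 -0.3] radial 0.3
0 [  9.2 -13.3]
```

```bash
python3 -m pendant '[{"gripper":-1,"xyz":[0,0,0],"twist":-10},{"gripper":-1,"xyz":[0,0,0],"twist":-20},{"gripper":-1,"xyz":[0,0,0],"twist":-30},{"gripper":-1,"xyz":[0,0,0],"twist":-40},{"gripper":-1,"xyz":[0,0,0],"twist":-50},{"gripper":-1,"xyz":[0,0,0],"twist":-60},{"gripper":-1,"xyz":[0,0,0],"twist":-70},{"gripper":-1,"xyz":[0,0,0],"twist":-80},{"gripper":-1,"xyz":[0,0,0],"twist":-90},{"gripper":-1,"xyz":[0,0,0],"twist":-100},{"gripper":-1,"xyz":[0,0,0],"twist":-110},{"gripper":-1,"xyz":[0,0,-20],"twist":-120},{"gripper":-1,"xyz":[0,0,-46],"twist":-130},{"gripper":-1,"xyz":[0,0,-46],"twist":-131},{"gripper":-1,"xyz":[12,-17,-46],"twist":-131},{"gripper":-1,"xyz":[12,-17,-46],"twist":-131}]'; python3 look.py w8;python3 meas.py w8; python3 arc.py 140 10 63.5
```

```text
t: 13.25
tcp_pos: [0.4824, 0.1757, 0.0553]
tcp_rot: [0.332, -0.62, 0.326, 0.632]
contact_force: [-0.2, 0.4, -0.8]
grip_width: 0.0
t 13.25 tcp [0.4824 0.1757 0.0553] radius mm 69.07374595282846 phi 123.9097453157009 camdir -56.04340917664771
j [0.27 0.16 1.65 0.02 1.34 2.8 ] F [-0.2  0.4 -0.8] 3.799263696810964e-05
plate [0.52080782 0.11782247] 0.0353814864406575 515
mark 28.48250309516712 where [25 26 27 28 29 30 31 32]
tab cand [ 61  62  63  64  96  97  98  99 100 101 102 103 104 105 106 107 108 109
 110 111 112 113 114 115 116 117 118 119 120 121 122 123 124 125 126 127
 128 129 130 131 132 133 134 135 136 137 138 139 140 141 142 143 144 145
 146 147 148 149 150 151 152 153 154]
phi 123.91 rad 70.05 camdir-phi-180 0.06 z 0.0551 j6 2.8 F [ 0.1 -0.5  0.7] radial -0.4
0 [ 3.7 -5.4]
10 [ -5.  -12.4]
20 [-12.2 -20.7]
30 [-17.9 -30.2]
40 [-21.9 -40.5]
50 [-24.1 -51.4]
60 [-24.3 -62.5]
70 [-22.6 -73.4]
80 [-19.  -83.9]
90 [-13.6 -93.6]
100 [  -6.7 -102.2]
110 [   1.7 -109.4]
120 [  11.2 -115.2]
130 [  21.5 -119.1]
140 [  32.3 -121.3]
```

```bash
python3 -m pendant '[{"gripper":-1,"xyz":[3.7,-5.4,0],"twist":0},{"gripper":-1,"xyz":[3.7,-5.4,0],"twist":0},{"gripper":-1,"xyz":[-5,-12.4,0],"twist":10},{"gripper":-1,"xyz":[-12.2,-20.7,0],"twist":20},{"gripper":-1,"xyz":[-17.9,-30.2,0],"twist":30},{"gripper":-1,"xyz":[-21.9,-40.5,0],"twist":40},{"gripper":-1,"xyz":[-24.1,-51.4,0],"twist":50},{"gripper":-1,"xyz":[-24.3,-62.5,0],"twist":60},{"gripper":-1,"xyz":[-22.6,-73.4,0],"twist":70},{"gripper":-1,"xyz":[-19,-83.9,0],"twist":80},{"gripper":-1,"xyz":[-13.6,-93.6,0],"twist":90},{"gripper":-1,"xyz":[-6.7,-102.2,0],"twist":100},{"gripper":-1,"xyz":[1.7,-109.4,0],"twist":110},{"gripper":-1,"xyz":[11.2,-115.2,0],"twist":120},{"gripper":-1,"xyz":[21.5,-119.1,0],"twist":130},{"gripper":-1,"xyz":[32.3,-121.3,0],"twist":140},{"gripper":-1,"xyz":[32.3,-121.3,0],"twist":140}]'; python3 look.py w9;python3 meas.py w9; python3 arc.py 170 10 63.5
```

```text
t: 15.42
tcp_pos: [0.5147, 0.0532, 0.0553]
tcp_rot: [-0.482, -0.517, -0.471, 0.528]
contact_force: [1.4, -7.2, -1.2]
grip_width: -0.0001
t 15.425 tcp [0.5147 0.0532 0.0553] radius mm 65.47421215701715 phi -95.4184737204586 camdir 85.14865211106678
j [ 0.04  0.17  1.64 -0.02  1.34  0.14] F [ 1.4 -7.2 -1.2] -8.188724626140276e-05
plate [0.52109019 0.11831822] 0.03515707038968417 511
mark 168.2477150724351 where [165 166 167 168 169 170 171]
tab cand [241 242 246 247 252 253 254 255 256 257 258 259 260 261 262 263 264 265
 266 267 268 269 270 271 272 273 274 275 276]
phi -95.62 rad 65.06 camdir-phi-180 0.7 z 0.0553 j6 0.14 F [ 1.6 -7.8 -0.9] radial 7.6
0 [0.2 1.6]
10 [11.2  1.4]
20 [22.1  3.2]
30 [32.6  6.9]
40 [42.2 12.3]
50 [50.8 19.4]
60 [58.  27.8]
70 [63.6 37.3]
80 [67.5 47.6]
90 [69.6 58.5]
100 [69.7 69.6]
110 [67.9 80.5]
120 [64.2 91. ]
130 [ 58.8 100.6]
140 [ 51.8 109.2]
150 [ 43.3 116.4]
160 [ 33.8 122. ]
170 [ 23.5 125.9]
```

```bash
python3 -m pendant '[{"gripper":-1,"xyz":[0.2,1.6,0],"twist":0},{"gripper":-1,"xyz":[11.2,1.4,0],"twist":10},{"gripper":-1,"xyz":[22.1,3.2,0],"twist":20},{"gripper":-1,"xyz":[32.6,6.9,0],"twist":30},{"gripper":-1,"xyz":[42.2,12.3,0],"twist":40},{"gripper":-1,"xyz":[50.8,19.4,0],"twist":50},{"gripper":-1,"xyz":[58,27.8,0],"twist":60},{"gripper":-1,"xyz":[63.6,37.3,0],"twist":70},{"gripper":-1,"xyz":[67.5,47.6,0],"twist":80},{"gripper":-1,"xyz":[69.6,58.5,0],"twist":90},{"gripper":-1,"xyz":[69.7,69.6,0],"twist":100},{"gripper":-1,"xyz":[67.9,80.5,0],"twist":110},{"gripper":-1,"xyz":[64.2,91,0],"twist":120},{"gripper":-1,"xyz":[58.8,100.6,0],"twist":130},{"gripper":-1,"xyz":[51.8,109.2,0],"twist":140},{"gripper":-1,"xyz":[43.3,116.4,0],"twist":150},{"gripper":-1,"xyz":[33.8,122,0],"twist":160},{"gripper":-1,"xyz":[33.8,122,0],"twist":160}]'; python3 look.py w10;python3 meas.py w10; python3 arc.py 0 10 90
```

```text
t: 17.73
tcp_pos: [0.5487, 0.1788, 0.0558]
tcp_rot: [0.605, -0.374, 0.588, 0.385]
contact_force: [4.5, 14.3, -4.9]
grip_width: 0.0001
t 17.725 tcp [0.5487 0.1788 0.0558] radius mm 66.49264259901452 phi 65.3082326846599 camdir -115.03052869075182
j [ 0.24  0.31  1.47  0.02  1.35 -2.47] F [ 4.5 14.3 -4.9] 6.333517724479178e-05
plate [0.52061772 0.1175035 ] 0.03520805449980696 511
mark -30.11688355372674 where [327 328 329 330 331 332 333]
tab cand [ 38  42  43  48  49  52  53  54  55  56  57  58  59  60  61  62  63  64
  65  66  67  68  69  70  71  72  73  74  75  76  77  78  79  80  81  82
  83  84  85  86  87  88  89  90  91  92  93  94  95  96  97  98  99 100
 101 104 105 106 110]
phi 65.47 rad 66.82 camdir-phi-180 -0.58 z 0.0558 j6 -2.47 F [ 4.6 13.8 -5.1] radial 14.5
0 [ 9.6 21.1]
```

View pics/w10.png

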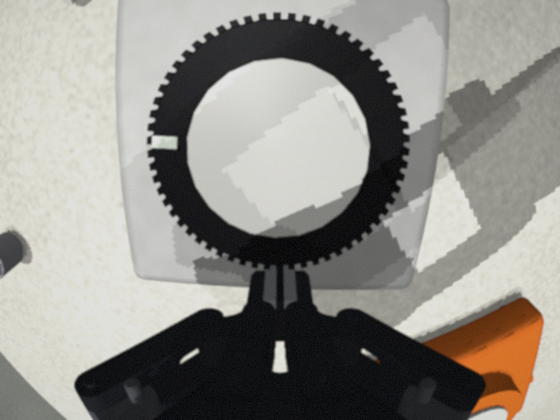

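Mark is at −30.1°, so about 93° remain. I'll reposition to φ≈−100° for the last stroke.

```bash
python3 -m pendant '[{"gripper":-1,"xyz":[9.6,21,0],"twist":0},{"gripper":-1,"xyz":[9.6,21,60],"twist":-10},{"gripper":-1,"xyz":[9.6,21,60],"twist":-20},{"gripper":-1,"xyz":[-10,-40,60],"twist":-30},{"gripper":-1,"xyz":[-30,-100,60],"twist":-40},{"gripper":-1,"xyz":[-42.5,-144.5,60],"twist":-50},{"gripper":-1,"xyz":[-42.5,-144.5,60],"twist":-60},{"gripper":-1,"xyz":[-42.5,-144.5,60],"twist":-70},{"gripper":-1,"xyz":[-42.5,-144.5,60],"twist":-80},{"gripper":-1,"xyz":[-42.5,-144.5,60],"twist":-90},{"gripper":-1,"xyz":[-42.5,-144.5,60],"twist":-100},{"gripper":-1,"xyz":[-42.5,-144.5,60],"twist":-110},{"gripper":-1,"xyz":[-42.5,-144.5,60],"twist":-120},{"gripper":-1,"xyz":[-42.5,-144.5,60],"twist":-130},{"gripper":-1,"xyz":[-42.5,-144.5,60],"twist":-140},{"gripper":-1,"xyz":[-42.5,-144.5,60],"twist":-150},{"gripper":-1,"xyz":[-42.5,-144.5,60],"twist":-160},{"gripper":-1,"xyz":[-42.5,-144.5,40],"twist":-165},{"gripper":-1,"xyz":[-42.5,-144.5,0],"twist":-165},{"gripper":-1,"xyz":[-42.5,-144.5,0],"twist":-165}]'; python3 look.py w11;python3 meas.py w11|head -2; python3 arc.py 90 10 63.5
```

```text
t: 20.27
tcp_pos: [0.5041, 0.0345, 0.0533]
tcp_rot: [-0.46, -0.533, -0.448, 0.551]
contact_force: [0.2, -1.3, 0.3]
grip_width: -0.0001
t 20.275 tcp [0.5041 0.0345 0.0533] radius mm 85.60115283125785 phi -101.30051627871129 camdir 79.80418727648797
j [ 0.01  0.15  1.67 -0.03  1.34  0.19] F [ 0.2 -1.3  0.3] -6.779573600223921e-05
plate [0.52120398 0.11813546] 0.03533288679544957 539
mark -31.021492147248914 where [326 327 328 329 330 331 332]
phi -100.44 rad 84.95 camdir-phi-180 0.58 z 0.0555 j6 0.19 F [-0.5 -0.2  0. ] radial 0.3
0 [ 3.9 21.1]
10 [14.9 20. ]
20 [25.9 20.9]
30 [36.7 23.7]
40 [46.7 28.3]
50 [55.8 34.6]
60 [63.7 42.4]
70 [70.1 51.4]
80 [74.9 61.4]
90 [77.8 72. ]
```

```bash
python3 -m pendant '[{"gripper":-1,"xyz":[2.9,16,0],"twist":0},{"gripper":-1,"xyz":[3.9,21.1,0],"twist":0},{"gripper":-1,"xyz":[3.9,21.1,0],"twist":0},{"gripper":-1,"xyz":[14.9,20,0],"twist":10},{"gripper":-1,"xyz":[25.9,20.9,0],"twist":20},{"gripper":-1,"xyz":[36.7,23.7,0],"twist":30},{"gripper":-1,"xyz":[46.7,28.3,0],"twist":40},{"gripper":-1,"xyz":[55.8,34.6,0],"twist":50},{"gripper":-1,"xyz":[63.7,42.4,0],"twist":60},{"gripper":-1,"xyz":[70.1,51.4,0],"twist":70},{"gripper":-1,"xyz":[74.9,61.4,0],"twist":80},{"gripper":-1,"xyz":[74.9,61.4,0],"twist":80},{"gripper":-1,"xyz":[74.9,61.4,0],"twist":80}]'; python3 look.py w12;python3 meas.py w12; python3 arc.py 20 2 63.5
```

```text
t: 21.95
tcp_pos: [0.5835, 0.0964, 0.0579]
tcp_rot: [0.709, 0.122, 0.683, -0.125]
contact_force: [10.1, -1.8, -3.7]
grip_width: 0.0
t 21.95 tcp [0.5835 0.0964 0.0579] radius mm 66.36104934799054 phi -19.348162600970188 camdir 160.80739557775632
j [ 0.11  0.33  1.44 -0.01  1.34 -1.11] F [10.1 -1.8 -3.7] 2.336401838470757e-05
plate [0.5203679  0.11810519] 0.03513570705397427 503
mark 48.98577015574794 where [46 47 48 49 50 51 52]
tab cand [ 61  62  63  64 330 331 332 333 334 335 336 337 338 339 340 341 342 343
 344 345 346 347 348 349 350 351 352]
phi -19.05 rad 66.1 camdir-phi-180 -0.13 z 0.0579 j6 -1.11 F [10.  -1.2 -2.6] radial 9.8
0 [-2.5  0.8]
2 [-1.8  3. ]
4 [-1.2  5.1]
6 [-0.6  7.2]
8 [-0.2  9.4]
10 [ 0.2 11.6]
12 [ 0.5 13.8]
14 [ 0.8 16. ]
16 [ 0.9 18.2]
18 [ 1.  20.4]
20 [ 1.  22.6]
```

View pics/w12.png

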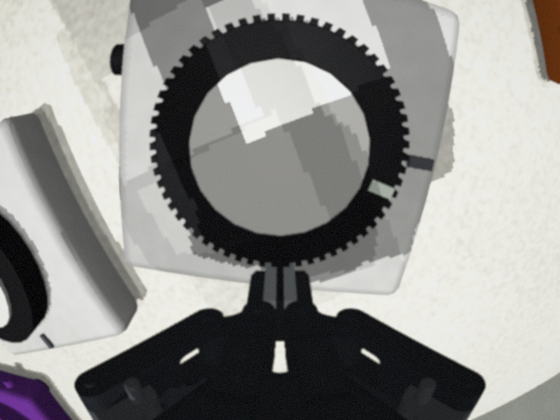

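Mark (382,188) is at 49°, tab (421,163) at about 62.5–63°. 13–14° to go, so I'll do 12° and re-measure.

```bash
cat > fine.py <<'E'
import sys
from h import *
tag=sys.argv[1];c=np.load(f"pics/{tag}.npy",allow_pickle=True).item();a=cv2.imread(f"pics/{tag}.png");g=a.max(2)
C=np.array([.5208,.1179])
vv,uu=np.mgrid[0:420,0:560];uv=np.c_[uu.ravel(),vv.ravel()]
f=210/np.tan(np.radians(c["fov_y"])/2)
def sel(z,r0,r1,a0,a1,bright):
    p=plane("wrist",uv,z,c)-C;r=np.hypot(*p.T);an=np.degrees(np.arctan2(p[:,1],p[:,0]))
    m=(r>r0)&(r<r1)&(an>a0)&(an<a1);v=g.ravel()[m].astype(float)
    w=np.clip(v-45,0,None) if bright else (np.clip(np.median(v)*.85-v,0,None))
    q=(p[m]*w[:,None]).sum(0)/w.sum();return np.degrees(np.arctan2(q[1],q[0])),1e3*np.hypot(*q),int((w>0).sum())
print("mark",sel(.069,.042,.051,float(sys.argv[2]),float(sys.argv[3]),1));print("tab",sel(.0475,.066,.078,56,70,0))
E
python3 fine.py w12 40 58; python3 fine.py w1 90 106
python3 -m pendant '[{"gripper":-1,"xyz":[-2.5,0.8,0],"twist":0},{"gripper":-1,"xyz":[-1.2,5.1,0],"twist":4},{"gripper":-1,"xyz":[-0.2,9.4,0],"twist":8},{"gripper":-1,"xyz":[0.5,13.8,0],"twist":12},{"gripper":-1,"xyz":[0.5,13.8,0],"twist":12},{"gripper":-1,"xyz":[0.5,13.8,0],"twist":12}]'; python3 look.py w13; python3 fine.py w13 54 72;python3 arc.py 8 1 63.5
```

```text
mark (np.float64(49.54333100349192), np.float64(46.64430889368569), 276)
tab (np.float64(62.91987944973211), np.float64(71.88281978502559), 276)
mark (np.float64(98.07058214085858), np.float64(46.3790172342964), 135)
tab (np.float64(62.863227841893355), np.float64(71.86375523340737), 133)
t: 22.75
tcp_pos: [0.5868, 0.1106, 0.0598]
tcp_rot: [0.721, 0.05, 0.689, -0.049]
contact_force: [11.2, -2.4, -6.2]
grip_width: -0.0001
t 22.75 tcp [0.5868 0.1106 0.0598] radius mm 66.39253358681924 phi -6.754833210631135 camdir 172.85581658325833
j [ 0.13  0.34  1.43 -0.01  1.33 -1.3 ] F [11.2 -2.4 -6.2] -6.184825739157728e-05
mark (np.float64(61.65059757674161), np.float64(46.63433259722258), 269)
tab (np.float64(62.94291113626004), np.float64(71.89403716305608), 263)
phi -6.42 rad 66.24 camdir-phi-180 -0.72 z 0.0598 j6 -1.3 F [11.6 -1.4 -6. ] radial 11.7
0 [-2.7  0.3]
1 [-2.6  1.4]
2 [-2.5  2.5]
3 [-2.4  3.6]
4 [-2.4  4.7]
5 [-2.3  5.8]
6 [-2.3  6.9]
7 [-2.3  8. ]
8 [-2.3  9.2]
```

1.3° short, so one small nudge, then retract.

```bash
python3 -m pendant '[{"gripper":-1,"xyz":[-2.6,0.8,0],"twist":0.7},{"gripper":-1,"xyz":[-2.6,1.7,0],"twist":1.4},{"gripper":-1,"xyz":[-2.6,1.7,0],"twist":1.4},{"gripper":-1,"xyz":[-2.6,1.7,0],"twist":1.4}]'; python3 look.py w14; python3 fine.py w14 54 72
```

```text
t: 23.3
tcp_pos: [0.5869, 0.1125, 0.0617]
tcp_rot: [0.724, 0.041, 0.687, -0.041]
contact_force: [11.1, -2.4, -6.3]
grip_width: -0.0002
t 23.3 tcp [0.5869 0.1125 0.0617] radius mm 66.31116531054607 phi -5.123105195202752 camdir 174.2935787362607
j [ 0.13  0.33  1.43 -0.01  1.33 -1.32] F [11.1 -2.4 -6.3] -0.00020511356479769018
mark (np.float64(62.444972328227315), np.float64(46.64171849095137), 262)
tab (np.float64(62.93420829744256), np.float64(71.90991143162131), 254)
```

```bash
python3 -m pendant '[{"gripper":-1,"xyz":[6,-0.3,0],"twist":0},{"gripper":-1,"xyz":[30,-2,0],"twist":0},{"gripper":-1,"xyz":[30,-2,60],"twist":0},{"gripper":-1,"xyz":[30,-2,60],"twist":0},{"gripper":-1,"xyz":[30,-2,60],"twist":0}]'; python3 look.py w15; python3 fine.py w15 54 72;python3 meas.py w15
python3 - <<'E'
from h import *
for n in("scene","side"):
    p,_=optics.grab_frame(n);cv2.imwrite(f"pics/{n}9.png",p)
E
```

```text
t: 23.98
tcp_pos: [0.6172, 0.1111, 0.1226]
tcp_rot: [0.725, 0.041, 0.687, -0.04]
contact_force: [-0.8, -0.3, -0.3]
grip_width: 0.0003
t 23.975 tcp [0.6172 0.1111 0.1226] radius mm 96.62361047746646 phi -4.339523298381987 camdir 174.3657633906237
j [ 0.12  0.35  1.28 -0.01  1.46 -1.33] F [-0.8 -0.3 -0.3] 0.00029069778757152744
mark (np.float64(62.51187077391596), np.float64(46.45309358073099), 161)
tab (np.float64(62.75970893606894), np.float64(71.86113685551133), 168)
plate [0.51516342 0.1028941 ] 0.023829872649877046 310
mark -105.77784410584219 where [ 30  31  32  33  34  35  36  37  38  39  40  41  42  43  44  45  46  47
  48  49  50  51  52  53  54  55  56  57  58  59  60  61  62  63  64  65
  66  67  68  69  70  71  72  73  74  75  76  77  78  79  80  81  82  83
  84  85  86  87  88  89  90  91  92  93  94  95  96  97  98  99 100 101
 102 103 104 105 106 107 108 109 110 111 112 113 114 115 116 117 118 119
 201 202 203 204 205 206 207 208 209 210 211 212 213 214 215 216 217 218
 219 220 221 222 223 224 225 226 227 228 229 230 231 232 233 234 235 236
 237 238 239 240 241 242 243 244 245 246 247 248 249 250 251 252 253 254
 255 256 257 258 259 260 261 262 263 264 265 266 267 268 269 270 271 272
 273 274 275 276 277 278 279 280 281 282 283 284 285 286 287 288 289 290
 291 292 293 294 295 296 297 298 299 300 301 302 303 304 305 306 307 308
 309 310 311 312 313 314 315 316 317 318 319 320 321 322 323 324 325 326
 327 328 329 330 334 335]
tab cand [ 25  26  27  29  30  31  32  33  34  35  36  37  38  39  40  41  42  43
  44  45  46  47  48  49  50  51  52  53  54  55  56  57  58  59  60  61
  68  69  70  71  72  73  74  75  76  77  78  79  83  84  87  88  93 219
 220 221]
```

View pics/w15.png

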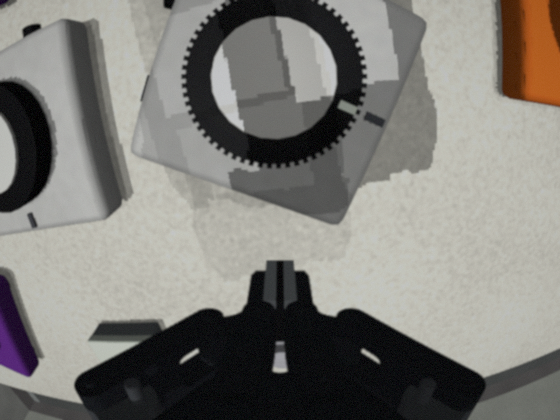

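View pics/side9.png

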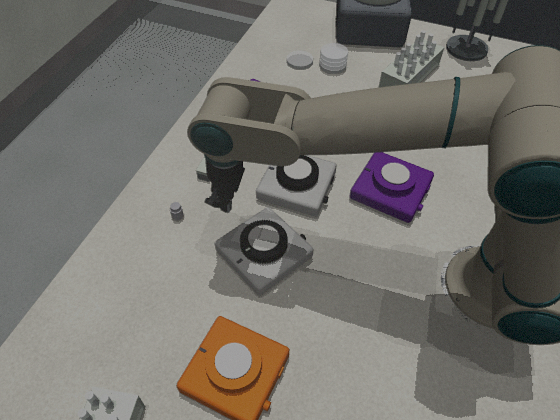

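The mark (347,106) lines up with the tab (374,119), within about 0.3°. The hand is clear and the objective, slide box and both stages stand as before. Handing in.

```bash
python3 -c "
from bench import order
print(order.finish_job())"
```

```text
the job is handed in; nothing more can be done
None
```

I turned the knurled ring anticlockwise to two full turns from tight, and the white mark now stands in line with the tab. The job was handed in at about 24 s.

- **How it was turned:** The ring started about 35° past tight. I rolled the shut fingertips along the rim in three strokes, pressing sideways with about 4–15 N. Between strokes I lifted clear to turn the wrist back.
- **Count of turns:** I followed the mark in the wrist camera after every arc. It read 35°, 84°, 144°, 244°, 326°, 465°, 627°, then about 720°. The first arc slipped about 11°; this showed in the mark reading and is allowed for in the count.
- **Last checks:** With the hand retracted to 0.12 m high and no contact force, the mark measured 62.5° and the tab 62.8°. That is a gap of about 0.3°; the view just before I let go gave 0.5°.
- **Other things:** The fingers stayed off the opal plate on every planned path. In the last pictures the smooth-rimmed stage, the slide box and the objective look unmoved. The jar was hidden behind the arm in the last side view, and I did not look at the last scene picture. The smooth ring has no mark, so I could not measure its angle, but the hand only passed well above it.
- **A check that failed:** My rougher polar measurement of the plate and mark gave nonsense on the final, partly cropped and shadowed picture. I relied on the finer centroid measurement and on the picture itself.

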